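# Sort out the craft things on their cork mats

## Robot

A 6-joint arm with a two-finger parallel gripper is mounted at the origin on the work surface. World frame = base frame: x ahead of the robot, y to its left, z up, the work surface at z = 0. Lengths are in mm, angles in rad, forces in N, time in s.
With the tool pointing down it reaches from about 350 to 875 mm from the base axis. Payload 4.2 kg.
Tool frame: the origin (TCP) lies between the finger pads; the fingertips stand 25 mm ahead of it and the grasp point (between the pads) lies 6 mm ahead of it; z points along the fingers, y is the line along which they close (so a half turn about z gives the same grasp; the last joint's range is limited). The gripper opens to 85 mm and grips with 20 to 120 N. Pads are 22 mm wide; open, the fingers measure 114 mm over their backs; the gripper's body (76 mm by 85 mm) begins 54 mm behind the grasp point. The pads swing forward as they close: fully open they stand 13 mm farther back than shut.
Start: joints at [-0.856, 0.385, 0.008, 0, -1.194, -0.259], TCP at [275.124, -561.165, 256.312] pointing down, gripper open.
Joint ranges: [-3.14, 3.14], [-1.21, 2.06], [-1.07, 1.41], [-3.16, 2.05], [-2.99, -0.16], [-3.1, 3.1]. Speed limits (rad/s): [2.79, 2.79, 3.14, 3.14, 3.14, 3.14].

## Interface

Orientations are given as a unit quaternion [x, y, z, w].
In Python, from bench import read_state, imaging, workorder, nets gives the robot as it stands.
- The arm moves only by the tool apply_moves, never from a script. Its argument "rows" is a list of rows, each an object with "hand": the opening, from -1 (shut) to 1 (fully open); "delta_pos": the shift along the tool's x, y, z in mm, a list of three; "yaw": the turn about the tool's z in rad. A call has 1 to 12 rows; each row is the pose to reach, as a shift and turn from the pose commanded when the call began, along the tool's axes at that moment; what a row does not reach only later rows make up. A row lasts 1/12 s, in which the tool goes at most 41.7 mm and 7.16 degrees, less where a joint would pass 70% of its speed; a pose out of reach is approached as far as the arm can. A call with a gripper value outside its range is refused whole. The fingers move at their own pace and stop on an object; the grip force is fixed at half the most. Time passes only in rows, so rows that repeat a pose let the fingers close. It gives the time, the measured TCP pose, the force, the opening and the grip force at its end, in the units of the state.
- read_state(): the state, without advancing time (a new reading comes with each control period).
- imaging.get_image(name): name is "scene" or "top" or "wrist"; returns a dict with "pixels" (480x640x3 uint8, red, green, blue), "fx", "fy", "cx", "cy" (pixels), "xyz" and "rotation" of the camera in the world. Camera axes: x right, y down, z forward; pixel columns grow to the right and rows downward; lengths in mm; the calibration is good to about 2 mm. The wrist camera is an equidistant fisheye: a pixel r from the principal point sees the ray r / f radians off the axis. A picture is of the moment at which its call begins. There is no depth.
- workorder.job_done(): hands the job in; it is judged then, once.
Trained networks look in the newest picture that a camera, given by its name, has taken for a name from the list of things; names that differ only in an ending like _2 or _b are one class to them, and where a whole thing is asked for, a point or a joint stands for the part that bears it (a point fixed in the world has none). Each returns a list of dicts, best first, with "score" (0 to 1); they miss things now and then, are a little off and sometimes report something else, mostly with a low value. They report only what shows in the picture. A call takes as long as a camera call.
- nets.find_in(camera, query): "location" ([row, column] in pixels, amid what is visible of it).
- nets.pinpoint(camera, query): "location" ([row, column] in pixels: a listed point, or the origin of a listed thing).
The state is a dict: "clock": time; "joints": joint angles; "joint_vel": joint speeds; "joint_efforts": joint torques, N m; "position": TCP position; "ee_rot": TCP orientation; "contact_force": force on the tool from outside, world axes, zero at the start; "wrist_torque": the same for the moment, N m; "gripper_width": finger opening in mm; "grasp_force": force on a finger pad.
Only numpy, scipy, OpenCV 4.12 (cv2) and the standard library are available. Lean on these libraries where they do the work, as an engineer would, in place of code of your own. Each camera call takes 0.05 s, during which the arm holds its last target. There are 200 camera calls.

## Task

The craft things on the breakfast table have all been left on one another's cork mats. Put each thing in the middle of the mat cut to its shape: the steel cup upright on the round mat, the stamp upright on the square mat, the pencil case lid up and lying along the wide oblong mat, and the crayon lying along the narrow oblong mat. The empty caddy (or any clear spot) may serve as a parking place meanwhile; leave the jam jar standing where it is.

Things in the scene. Friction and masses are not known exactly. Their poses are not given: they have to be found in the camera images.
- cup: Stainless steel cup, open top, no handle, straight round wall 60 mm in diameter, 75 mm high, wall 3 mm, 120 g. Origin: centre of its underside; z up its axis. Stands upright at the start on the wide or the narrow mat.
- stamp: Blue silicone stamp, rigid, 80 g: square base 55 x 55 mm, 16 mm high; on its middle a round stem 26 mm in diameter from 16 to 42 mm high, then a round knob 32 mm in diameter from 42 to 54 mm (top). Origin: centre of underside; z up; x and y along the base's sides. Starts upright on the narrow or the wide mat, whichever the cup is not on.
- pencil_case: Closed orange plastic pencil case, a rigid box 150 mm (its x) x 55 mm (its y) x 32 mm high, edges rounded, 150 g. Origin: centre of its underside; z up (lid up). Lies at the start on the round or the square mat.
- crayon: Chunky red wax crayon in a paper sleeve, 50 g: six-sided stick 24 mm across the flats, 115 mm long. Origin on its long axis (x), half way: the stick runs from x = -55 to +45 mm, its tapered nose to +60 mm. Lying flat, the origin is 12 mm above its support. Starts lying on the square or the round mat, whichever the pencil case is not on.
- mat_round: Round cork mat, 100 mm in diameter, 4 mm thick, fixed to the table. Origin: centre of its underside, on the table (its top is at 4 mm).
- mat_square: Square cork mat, 100 x 100 mm, 4 mm thick, fixed. Origin: centre of its underside, on the table; x and y along its sides.
- mat_wide: Wide oblong cork mat, 180 mm (its x) x 85 mm (its y), 4 mm thick, fixed. Origin: centre of its underside, on the table.
- mat_narrow: Narrow oblong cork mat, 140 mm (its x) x 54 mm (its y), 4 mm thick, fixed. Origin: centre of its underside, on the table.
- caddy: Empty yellow plastic caddy, fixed open-topped box 140 mm (x) x 170 mm (y) outside, walls 4 mm thick and 55 mm high, floor 4 mm thick; the small closed door in its -x side need not be used. Origin: centre of underside, on the table. A free parking place among the mats. Only an eraser and a sharpener (12 mm high) lie between the mats, over 60 mm from their centres; all else is outside.
- jam_jar: Squat amber glass jam jar with a white lid, 64 mm in diameter, 68 mm high, 300 g, standing loose among the mats. Origin: centre of its underside. A bystander: leave it alone.

How it is judged (in metres and radians):
At the end, for the whole second after the job is handed in: Cup on round, stamp on square, case on wide, crayon on narrow mat: centres within 15 mm of the mat's centre (seen from above), resting on it (height within 5 mm), upright or level within 0.12 rad; case and crayon along the mat within 0.22 rad, either way round; all released, at rest (horizontal distance between cup and mat_round below 0.015 m and z of cup in the frame of mat_round between -0.001 and 0.009 m and linear speed of each of cup, stamp, pencil_case, crayon below 0.02 m/s and angle between each of cup, stamp, pencil_case's own z axis and vertical below 0.12 rad and horizontal distance between stamp and mat_square below 0.015 m and z of stamp in the frame of mat_square between -0.001 and 0.009 m and horizontal distance between pencil_case and mat_wide below 0.015 m and z of pencil_case in the frame of mat_wide between -0.001 and 0.009 m and angle between the x axis of pencil_case and the x axis of mat_wide, either way round below 0.22 rad and horizontal distance between crayon and mat_narrow below 0.015 m and z of crayon in the frame of mat_narrow between 0.011 and 0.021 m and angle between crayon's own x axis and vertical between 1.45 and 1.69 rad and angle between the x axis of crayon and the x axis of mat_narrow, either way round below 0.22 rad); the robot touches nothing.
It fails at once if the jam jar is knocked over or pushed more than 20 mm (distance of jam_jar from where it was at the start of the episode above 0.02 m or angle between jam_jar's own z axis and vertical above 0.3 rad).
It also fails if it takes over 144 s, if anything falls off the work surface, if the arm or the gripper's body presses on something with over 40 N, if the wrist force passes 120 N, or if a joint passes its speed limit or range.

## Working session

There is one attempt and no reset: what is moved stays moved. The work goes in short steps, Python scripts to look and compute and a tool call to move; the robot and the scene stay as the last step left them, time stands still between calls to the robot, and variables do not carry over. Pictures are saved under pics/ and viewed, at most 14 in all, crops included, and the job is handed in when it is done.

Besides the shell and the picture viewer there is one more tool, called after "Call:" in YAML: its name, and indented under it one key for each argument. apply_moves: Moves the arm, as the interface text tells. Its arguments: {"type":"object","properties":{"rows":{"type":"array"}},"required":["rows"]}

```bash
mkdir -p pics; ls
cat > h.py <<'E'
import numpy as np, cv2
from bench import read_state, imaging, workorder, nets
def ray(im,rc):
    u=(rc[1]-im["cx"])/im["fx"]; v=(rc[0]-im["cy"])/im["fy"]
    return np.array([u,v,1.0])
def R(im):
    r=np.array(im["rotation"],float)
    if r.shape==(3,3): return r
    from scipy.spatial.transform import Rotation as Ro
    return Ro.from_quat(r).as_matrix()
def toplane(im,rc,z):
    d=R(im)@ray(im,rc); o=np.array(im["xyz"],float)
    return o+d*(z-o[2])/d[2]
def save(im,name): cv2.imwrite("pics/"+name,cv2.cvtColor(im["pixels"],cv2.COLOR_RGB2BGR))
E
python3 - <<'E'
from h import *
for c in ["top","scene"]:
    im=imaging.get_image(c); save(im,c+"0.png"); print(c,im["fx"],im["cx"],im["cy"],im["xyz"],im["rotation"])
    for n,z in dict(cup=75,stamp=54,pencil_case=32,crayon=16,mat_round=4,mat_square=4,mat_wide=4,mat_narrow=4,caddy=0,jam_jar=68).items():
        for f in (nets.find_in,nets.pinpoint):
            r=f(c,n)
            zz=z if f is nets.find_in else dict(cup=4,stamp=4,pencil_case=4,crayon=16).get(n,0)
            for d in r[:2]: print(n,f.__name__,round(d["score"],2),np.round(d["location"]),np.round(toplane(im,d["location"],zz)))
print(read_state())
E
```

```text
pics
top 439.4200219669481 321.3139344668364 234.81340874018326 [399.38817959  19.90806247 814.41176559] [ 0.70427301 -0.70389631  0.06715895 -0.06339706]
cup call 0.85 [293. 197.] [439. 224.  75.]
cup call 0.7 [292. 205.] [443. 229.   4.]
stamp call 0.94 [280. 459.] [ 462. -223.   54.]
stamp call 0.73 [279. 459.] [ 468. -238.    4.]
pencil_case call 0.67 [283. 331.] [459.  -1.  32.]
pencil_case call 0.88 [288. 331.] [452.  -3.   4.]
crayon call 0.9 [186. 190.] [642. 264.  16.]
crayon call 0.74 [184. 190.] [647. 264.  16.]
mat_round call 0.62 [184. 197.] [650. 254.   4.]
mat_round call 0.92 [186. 194.] [646. 260.   0.]
mat_square call 0.8 [282. 346.] [462. -30.   4.]
mat_square call 0.85 [282. 332.] [463.  -4.   0.]
mat_square call 0.45 [279. 459.] [ 469. -239.    0.]
mat_wide call 0.6 [294. 464.] [ 440. -245.    4.]
mat_wide call 0.94 [282. 460.] [ 464. -242.    0.]
mat_wide call 0.7 [284. 332.] [459.  -4.   0.]
mat_narrow call 0.83 [288. 219.] [452. 203.   4.]
mat_narrow call 0.32 [186. 467.] [ 648. -265.    0.]
caddy call 0.7 [182. 471.] [ 657. -274.    0.]
caddy call 0.61 [184. 3
[... 1455 characters left out ...]
': array([-8.56399363e-01,  3.84693635e-01,  7.92702439e-03, -7.21947390e-06,
       -1.19401440e+00, -2.58570153e-01]), 'joint_vel': array([-0.00127987, -0.00236436,  0.00049943,  0.00140039,  0.00125684,
        0.00023814]), 'joint_efforts': array([-6.59383204e-06, -3.92080235e+01,  1.88616246e+01,  4.19049606e+00,
       -3.34436818e-04, -2.53642355e-06]), 'position': array([ 275.13056273, -561.16832813,  256.32544878]), 'ee_rot': array([-2.25944088e-01,  9.74140272e-01, -5.20101306e-06,  6.54777328e-06]), 'contact_force': array([ 0.48718164, -0.77404244, -0.37035627]), 'wrist_torque': array([-0.00335144, -0.02093764, -0.0288445 ]), 'grasp_force': 0.0, 'gripper_width': 85.45358878063227}
```

View pics/top0.png

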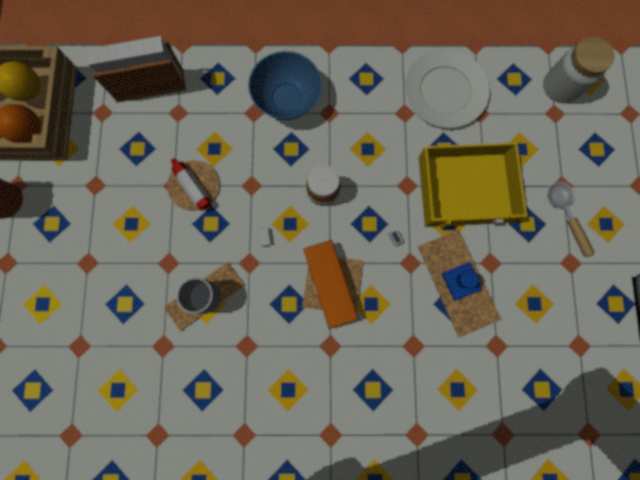

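View pics/scene0.png

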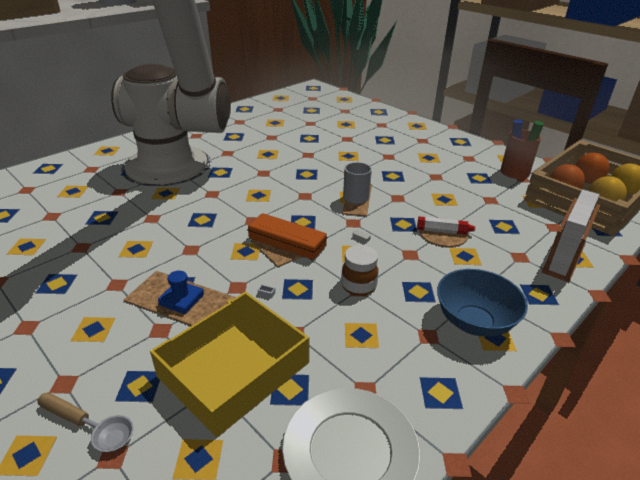

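The top view shows the crayon on the round mat (193,185), the cup on the narrow mat (206,296), the case on the square mat (333,285) and the stamp on the wide mat (459,283). The jar is at (323,185) and the caddy at (472,185). Next I'll segment by colour to get the angles.

```bash
cat >> h.py <<'E'
def rect(im,mask,z,name):
    # project mask pixels' contour to plane z, min area rect there
    cs,_=cv2.findContours(mask,cv2.RETR_EXTERNAL,cv2.CHAIN_APPROX_NONE)
    c=max(cs,key=cv2.contourArea)[:,0,:]
    P=np.array([toplane(im,(p[1],p[0]),z)[:2] for p in c],np.float32)
    (cx,cy),(w,h),_a=cv2.minAreaRect(P)
    b=cv2.boxPoints(((cx,cy),(w,h),_a)); e=[b[1]-b[0],b[2]-b[1]]
    l=max(e,key=np.linalg.norm); a=np.arctan2(l[1],l[0])%np.pi
    (ex,ey),r=cv2.minEnclosingCircle(P)
    print(name,"c",round(cx,1),round(cy,1),"size",round(max(w,h),1),round(min(w,h),1),"long axis deg",round(np.degrees(a),1),"circ",round(ex),round(ey),round(r,1))
E
cat > seg.py <<'E'
from h import *
im=imaging.get_image("top"); hsv=cv2.cvtColor(im["pixels"],cv2.COLOR_RGB2HSV)
for n,p in dict(cork_round=(168,215),cork_sq=(300,330),cork_wide=(432,250),narrow=(176,318),case=(283,331),stamp=(290,465),crayonred=(205,205)).items():
    pass
for n,(r,c) in dict(round=(205,180),sq=(310,313),wide=(310,475),narrow=(313,180),case=(283,331),stampbase=(288,451),crayon=(187,191)).items(): print(n,hsv[r,c])
def m(lo,hi,box):
    k=cv2.inRange(hsv,np.array(lo),np.array(hi)); o=np.zeros_like(k); a,b,c,d=box; o[a:b,c:d]=k[a:b,c:d]; return o
np.save("/tmp/hsv.npy",hsv)
cork=((8,60,50),(19,190,215))
boxes=dict(round=(150,220,155,230),sq=(240,330,295,372),wide=(222,345,410,505),narrow=(255,340,155,255))
for n,b in boxes.items():
    k=m(*cork,b); cv2.imwrite(f"/tmp/{n}.png",k)
    k=cv2.morphologyEx(k,cv2.MORPH_OPEN,np.ones((3,3))); 
    allp=cv2.findNonZero(k)
    h=np.zeros_like(k); cv2.fillConvexPoly(h,cv2.convexHull(allp),255)
    rect(im,h,4,n)
rect(im,m((4,190,90),(11,255,255),(232,335,295,365)),32,"case(top)")
rect(im,m((100,180,60),(125,255,255),(255,305,435,490)),16,"stamp")
E
python3 seg.py
python3 - <<'E'
import cv2,numpy as np
i=cv2.imread("pics/top0.png")
a=cv2.resize(i[150:340,150:260],None,fx=3,fy=3,interpolation=2); b=cv2.resize(i[150:340,290:380],None,fx=3,fy=3); c=cv2.resize(i[150:340,410:500],None,fx=3,fy=3)
cv2.imwrite("pics/crop.png",cv2.resize(np.hstack([a,c]),None,fx=1,fy=1))
E
```

```text
round [ 17 123 114]
sq [ 35  12 131]
wide [ 16 130 112]
narrow [ 17 131 111]
case [ 13 220 130]
stampbase [109 219 105]
crayon [ 40   5 143]
round c 648.8 261.5 size 99.6 94.8 long axis deg 122.8 circ 647 264 53.2
sq c 460.2 -5.3 size 103.2 98.5 long axis deg 84.3 circ 460 -6 68.3
wide c 455.1 -231.3 size 211.1 170.1 long axis deg 178.6 circ 439 -228 121.7
narrow c 436.5 227.8 size 176.4 152.1 long axis deg 90.0 circ 437 225 110.4
case(top) c 384.0 -4.7 size 0.0 0.0 long axis deg 0.0 circ 384 -5 0.0
stamp c 464.2 -240.3 size 55.6 50.1 long axis deg 112.1 circ 464 -240 34.5
```

View pics/crop.png

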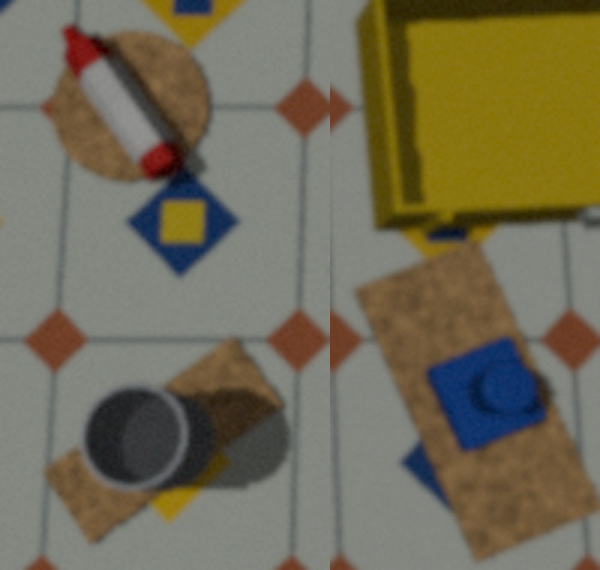

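The crop confirms all four mat and thing pairings, with the narrow and wide mat corners clear. I'll compute from those corners.

```bash
cat > m.py <<'E'
from h import *
im=imaging.get_image("top"); hsv=cv2.cvtColor(im["pixels"],cv2.COLOR_RGB2HSV)
def poly(n,pts,ox,z):
    P=np.array([toplane(im,(150+y/3-.33,ox+x/3-.33),z)[:2] for x,y in pts]); r=cv2.minAreaRect(P.astype(np.float32))
    e=[P[i]-P[i-1] for i in range(len(P))]; l=max(e,key=np.linalg.norm)
    print(n,P.mean(0).round(1),[round(np.linalg.norm(v)) for v in e],round(np.degrees(np.arctan2(l[1],l[0]))%180,1))
poly("narrow",[(45,472),(93,543),(287,405),(237,338)],150,4)
poly("wide",[(357,292),(478,243),(600,508),(478,562)],300,4)
poly("stampbase top",[(428,373),(510,337),(547,417),(467,452)],300,16)
poly("knob",[(509,389)],300,54)
poly("crayon nose,tail",[(68,30),(162,166)],150,16)
poly("cup rim",[(134,437)],150,75)
k=cv2.inRange(hsv,np.array((9,200,60)),np.array((15,255,255))); o=k*0; o[232:335,295:365]=k[232:335,295:365]
rect(im,o,32,"case")
s=imaging.get_image("scene")
for n in ["caddy"]:pass
E
python3 m.py
```

```text
narrow [437.3 227.8] [139, 53, 140, 52] 126.0
wide [ 461.7 -237.7] [177, 83, 176, 82] 21.9
stampbase top [ 463.4 -240.4] [52, 56, 52, 54] 113.3
knob [ 463.5 -240.4] [0] 0.0
crayon nose,tail [649.7 267.6] [110, 110] 35.7
cup rim [434.9 227.5] [0] 0.0
case c 458.3 -0.3 size 145.1 54.2 long axis deg 18.0 circ 459 -1 75.3
```

```bash
cat > plan.py <<'E'
import sys; from h import *
from scipy.spatial.transform import Rotation as Ro
# args: x y z phi ; repeated via "/" - all deltas relative to the present pose
s=read_state(); M=Ro.from_quat(s["ee_rot"]).as_matrix(); p=np.array(s["position"])
phi0=np.degrees(np.arctan2(M[1,1],M[0,1]))
print("t",round(s["clock"],2),"p",p.round(1),"phi",round(phi0%180,1),"z",M[:,2].round(3),"j6",round(s["joints"][5],2),"w",round(s["gripper_width"],1),"F",round(s["grasp_force"],1),np.round(s["contact_force"],1))
for w in " ".join(sys.argv[1:]).split("/"):
    if not w.strip(): continue
    x,y,z,phi=map(float,w.split()); d=M.T@(np.array([x,y,z])-p)
    psi=-((phi-phi0+90)%180-90)
    print("delta",d.round(1),"yaw",round(np.radians(psi),3),"alt",round(np.radians(psi-180*np.sign(psi)),3))
E
python3 plan.py 437 227 220 90 / 437 227 120 90
```

```text
t 2.25 p [ 275.1 -561.1  256.3] phi 116.1 z [-0.  0. -1.] j6 -0.26 w 85.1 F 0.0 [-0.3 -0.7  0.3]
delta [-492.3  636.4   36.3] yaw 0.456 alt -2.686
delta [-492.3  636.4  136.3] yaw 0.456 alt -2.686
```

Call:
apply_moves:
  rows:
    - {"hand":1,"delta_pos":[-490,636,36],"yaw":0.456}
    - {"hand":1,"delta_pos":[-490,636,36],"yaw":0.456}
    - {"hand":1,"delta_pos":[-490,636,36],"yaw":0.456}
    - {"hand":1,"delta_pos":[-490,636,36],"yaw":0.456}
    - {"hand":1,"delta_pos":[-490,636,36],"yaw":0.456}
    - {"hand":1,"delta_pos":[-490,636,36],"yaw":0.456}
    - {"hand":1,"delta_pos":[-490,636,36],"yaw":0.456}
    - {"hand":1,"delta_pos":[-490,636,36],"yaw":0.456}
    - {"hand":1,"delta_pos":[-490,636,36],"yaw":0.456}
    - {"hand":1,"delta_pos":[-490,636,36],"yaw":0.456}
    - {"hand":1,"delta_pos":[-490,636,36],"yaw":0.456}
    - {"hand":1,"delta_pos":[-490,636,36],"yaw":0.456}

```text
clock: 3.25
position: [374.0, -73.2, 234.6]
ee_rot: [0.0, 1.0, 0.0, 0.001]
contact_force: [1.2, 0.1, 1.2]
gripper_width: 85.3
grasp_force: 0.0
```

```bash
python3 plan.py 437 227 160 90 / 437 227 56 90
```

```text
t 3.25 p [374.  -73.2 234.6] phi 90.0 z [ 0.002  0.    -1.   ] j6 -1.81 w 85.3 F 0.0 [1.2 0.1 1.2]
delta [-62.9 300.2  74.8] yaw -0.0 alt 3.141
delta [-62.7 300.2 178.8] yaw -0.0 alt 3.141
```

Call:
apply_moves:
  rows:
    - {"hand":1,"delta_pos":[-63,300,75],"yaw":0}
    - {"hand":1,"delta_pos":[-63,300,75],"yaw":0}
    - {"hand":1,"delta_pos":[-63,300,75],"yaw":0}
    - {"hand":1,"delta_pos":[-63,300,75],"yaw":0}
    - {"hand":1,"delta_pos":[-63,300,75],"yaw":0}
    - {"hand":1,"delta_pos":[-63,300,75],"yaw":0}
    - {"hand":1,"delta_pos":[-63,300,75],"yaw":0}
    - {"hand":1,"delta_pos":[-63,300,75],"yaw":0}
    - {"hand":1,"delta_pos":[-63,300,75],"yaw":0}

```text
clock: 4.0
position: [438.1, 229.0, 157.9]
ee_rot: [-0.002, 1.0, -0.0, 0.0]
contact_force: [0.3, -0.4, 0.6]
gripper_width: 85.4
grasp_force: 0.0
```

```bash
python3 plan.py 437 227 160 90 / 437 227 56 90
python3 - <<'E'
from h import *
print(read_state()["joints"].round(2))
im=imaging.get_image("wrist"); save(im,"w1.png"); print(im["fx"],im["cx"],im["cy"],im["xyz"],im["rotation"])
E
```

```text
t 4.0 p [438.1 229.  157.9] phi 90.2 z [ 0. -0. -1.] j6 -2.38 w 85.4 F 0.0 [ 0.3 -0.4  0.6]
delta [ 1.1 -2.  -2.1] yaw 0.004 alt -3.137
delta [  1.2  -2.  101.9] yaw 0.004 alt -3.137
[ 0.81  0.27 -0.45  0.   -0.86 -2.38]
371.64829954431775 320.854960145973 238.0030009451098 [359.74554019 228.8145213  274.60634584] [0.69718842 0.69978108 0.11037955 0.10977752]
```

View pics/w1.png

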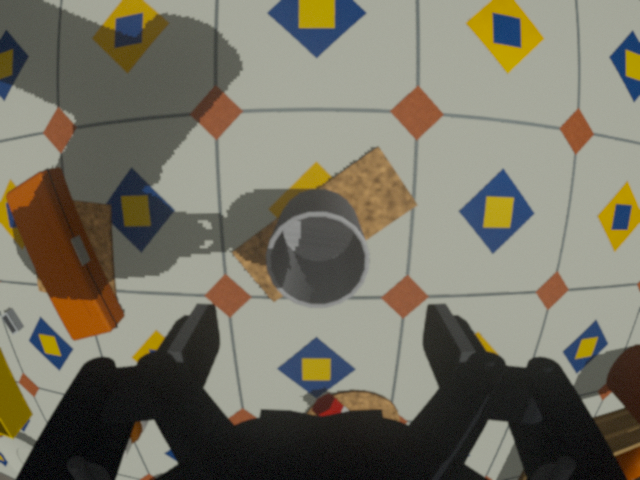

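The wrist view shows the cup rim ellipse centred at about (318,259), clear between the open fingers, with the narrow mat beneath it. I'll check this with a fisheye projection.

```bash
cat >> h.py <<'E'
def wplane(im,rc,z):
    u=np.array([rc[1]-im["cx"],rc[0]-im["cy"]])/im["fx"]; t=np.linalg.norm(u)
    d=R(im)@np.r_[u/t*np.sin(t),np.cos(t)]; o=np.array(im["xyz"]); return o+d*(z-o[2])/d[2]
E
python3 - <<'E'
from h import *
im=imaging.get_image("wrist")
print(np.mean([wplane(im,p,79)[:2] for p in [(259,267),(259,368),(211,318),(307,318)]],0), [wplane(im,p,79)[:2].round() for p in [(259,267),(259,368),(211,318),(307,318)]])
for r in nets.pinpoint("wrist","cup")[:1]: print(r, wplane(im,r["location"],4))
print("narrow corner pts",[wplane(im,p,4)[:2].round(1) for p in [(147,379),(203,415),(301,276),(251,233)]])
E
```

```text
[435.40192579 225.2392312 ] [array([435., 196.]), array([435., 254.]), array([407., 225.]), array([465., 225.])]
{'location': [225.2, 321.7], 'score': 0.66} [436.1101953  227.62712767   4.        ]
narrow corner pts [array([376.5, 269.2]), array([418.1, 298.6]), array([500.9, 190.2]), array([457.3, 157.6])]
```

Call:
apply_moves:
  rows:
    - {"hand":1,"delta_pos":[2,-3,40],"yaw":0}
    - {"hand":1,"delta_pos":[2,-3,75],"yaw":0}
    - {"hand":1,"delta_pos":[2,-3,102],"yaw":0}
    - {"hand":1,"delta_pos":[2,-3,102],"yaw":0}
    - {"hand":-1,"delta_pos":[2,-3,102],"yaw":0}
    - {"hand":-1,"delta_pos":[2,-3,102],"yaw":0}
    - {"hand":-1,"delta_pos":[2,-3,102],"yaw":0}
    - {"hand":-1,"delta_pos":[2,-3,102],"yaw":0}
    - {"hand":-1,"delta_pos":[2,-3,102],"yaw":0}
    - {"hand":-1,"delta_pos":[2,-3,102],"yaw":0}
    - {"hand":-1,"delta_pos":[2,-3,102],"yaw":0}
    - {"hand":-1,"delta_pos":[2,-3,102],"yaw":0}

```text
clock: 5.15
position: [436.7, 223.0, 59.7]
ee_rot: [-0.0, 1.0, 0.002, 0.002]
contact_force: [0.4, -0.3, 7.9]
gripper_width: 59.2
grasp_force: 65.2
```

```bash
python3 plan.py 436 226 92 90 / 440 113 92 90 / 440 113 54 90
```

```text
t 5.15 p [436.7 223.   59.7] phi 90.0 z [ 0.004  0.003 -1.   ] j6 -2.38 w 59.2 F 65.2 [ 0.4 -0.3  7.9]
delta [  0.5   3.1 -32.3] yaw 0.001 alt -3.141
delta [  -3.4 -109.9  -32.6] yaw 0.001 alt -3.141
delta [  -3.2 -110.     5.4] yaw 0.001 alt -3.141
```

Call:
apply_moves:
  rows:
    - {"hand":-1,"delta_pos":[0,0,-30],"yaw":0}
    - {"hand":-1,"delta_pos":[0,0,-45],"yaw":0}
    - {"hand":-1,"delta_pos":[-3,-37,-45],"yaw":0}
    - {"hand":-1,"delta_pos":[-3,-74,-45],"yaw":0}
    - {"hand":-1,"delta_pos":[-3,-111,-45],"yaw":0}
    - {"hand":-1,"delta_pos":[-3,-111,-20],"yaw":0}
    - {"hand":-1,"delta_pos":[-3,-111,-5],"yaw":0}
    - {"hand":-1,"delta_pos":[-3,-111,3],"yaw":0}
    - {"hand":-1,"delta_pos":[-3,-111,3],"yaw":0}
    - {"hand":1,"delta_pos":[-3,-111,3],"yaw":0}
    - {"hand":1,"delta_pos":[-3,-111,3],"yaw":0}
    - {"hand":1,"delta_pos":[-3,-111,3],"yaw":0}

```text
clock: 6.15
position: [438.4, 111.3, 54.6]
ee_rot: [-0.0, 1.0, 0.0, 0.001]
contact_force: [0.7, -0.3, -0.1]
gripper_width: 85.6
grasp_force: 0.0
```

```bash
python3 plan.py 440 113 170 90 / 648 264 170 125.7; python3 -c "
from h import *
print(read_state()['joints'].round(2))"
```

```text
t 6.15 p [438.4 111.3  54.6] phi 90.0 z [ 0.001  0.001 -1.   ] j6 -2.18 w 85.6 F 0.0 [ 0.7 -0.3 -0.1]
delta [  -1.7    1.8 -115.4] yaw 0.0 alt -3.141
delta [-209.7  152.7 -115. ] yaw -0.623 alt 2.519
[ 0.61  0.37 -0.66 -0.   -0.55 -2.18]
```

Call:
apply_moves:
  rows:
    - {"hand":1,"delta_pos":[0,0,-40],"yaw":0}
    - {"hand":1,"delta_pos":[0,0,-80],"yaw":0}
    - {"hand":1,"delta_pos":[0,0,-110],"yaw":0}
    - {"hand":1,"delta_pos":[-210,153,-115],"yaw":-0.623}
    - {"hand":1,"delta_pos":[-210,153,-115],"yaw":-0.623}
    - {"hand":1,"delta_pos":[-210,153,-115],"yaw":-0.623}
    - {"hand":1,"delta_pos":[-210,153,-115],"yaw":-0.623}
    - {"hand":1,"delta_pos":[-210,153,-115],"yaw":-0.623}
    - {"hand":1,"delta_pos":[-210,153,-115],"yaw":-0.623}
    - {"hand":1,"delta_pos":[-210,153,-115],"yaw":-0.623}
    - {"hand":1,"delta_pos":[-210,153,-115],"yaw":-0.623}
    - {"hand":1,"delta_pos":[-210,153,-115],"yaw":-0.623}

```text
clock: 7.15
position: [647.8, 264.0, 168.0]
ee_rot: [-0.306, 0.952, -0.0, -0.001]
contact_force: [0.3, -1.0, 0.6]
gripper_width: 85.4
grasp_force: 0.0
```

```bash
python3 plan.py 648 264 31 125.7;  python3 - <<'E'
from h import *
print(read_state()["joints"].round(2))
im=imaging.get_image("wrist"); save(im,"w2.png")
for n,z in (("crayon",16),("mat_round",0)):
    for r in nets.pinpoint("wrist",n)[:1]: print(n,r, wplane(im,r["location"],z))
im=imaging.get_image("top")
for n,z in (("cup",0),):
    for r in nets.pinpoint("top",n)[:1]: print(n,r, toplane(im,r["location"],z))
E
```

```text
t 7.15 p [647.8 264.  168. ] phi 125.7 z [-0.002 -0.001 -1.   ] j6 -1.56 w 85.4 F 0.0 [ 0.3 -1.   0.6]
delta [ -0.4  -0.2 137. ] yaw -0.0 alt 3.142
[ 0.62  0.57  0.1  -0.   -1.09 -1.56]
crayon {'location': [227.1, 321.2], 'score': 0.9} [647.19365493 263.95342987  16.        ]
cup {'location': [292.9, 267.3], 'score': 0.57} [442.94533584 114.88042538   0.        ]
```

View pics/w2.png

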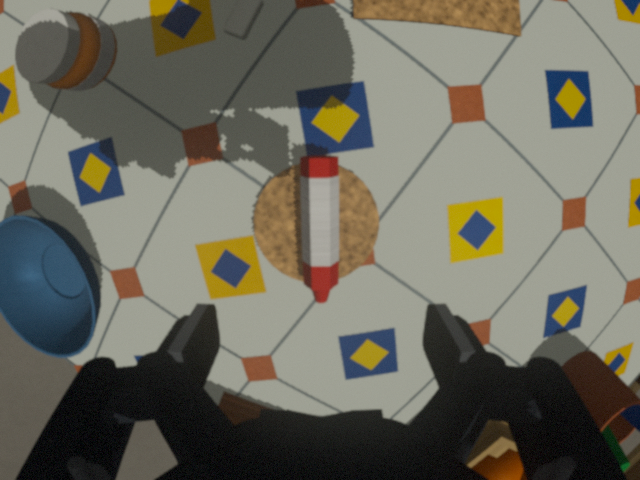

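The wrist view shows the crayon upright at column 320, aligned midway between the fingers, with the round mat centred near (316,221). I'll descend and grip it.

Call:
apply_moves:
  rows:
    - {"hand":1,"delta_pos":[0,0,40],"yaw":0}
    - {"hand":1,"delta_pos":[0,0,80],"yaw":0}
    - {"hand":1,"delta_pos":[0,0,115],"yaw":0}
    - {"hand":1,"delta_pos":[0,0,137],"yaw":0}
    - {"hand":1,"delta_pos":[0,0,137],"yaw":0}
    - {"hand":-1,"delta_pos":[0,0,137],"yaw":0}
    - {"hand":-1,"delta_pos":[0,0,137],"yaw":0}
    - {"hand":-1,"delta_pos":[0,0,137],"yaw":0}
    - {"hand":-1,"delta_pos":[0,0,137],"yaw":0}
    - {"hand":-1,"delta_pos":[0,0,137],"yaw":0}
    - {"hand":-1,"delta_pos":[0,0,137],"yaw":0}
    - {"hand":-1,"delta_pos":[0,0,137],"yaw":0}

```text
clock: 8.4
position: [649.2, 264.4, 34.6]
ee_rot: [-0.307, 0.952, 0.0, 0.002]
contact_force: [-1.2, -0.5, 6.9]
gripper_width: 25.1
grasp_force: 59.2
```

```bash
python3 plan.py 648 264 110 125.7 / 439 228.5 110 36 / 439 228.5 31 36;  python3 - <<'E'
from h import *
im=imaging.get_image("top")
for n,z in (("crayon",16),):
    for r in nets.pinpoint("top",n)[:1]: print(n,r, toplane(im,r["location"],z))
E
```

```text
t 8.4 p [649.2 264.4  34.6] phi 125.7 z [ 0.003  0.002 -1.   ] j6 -1.56 w 25.1 F 59.2 [-1.2 -0.5  6.9]
delta [  0.9   0.3 -75.4] yaw 0.0 alt -3.141
delta [191.3  93.5 -76.1] yaw 1.566 alt -1.576
delta [191.6  93.5   2.9] yaw 1.566 alt -1.576
crayon {'location': [184.3, 189.0], 'score': 0.69} [645.37969768 265.19139798  16.        ]
```

Call:
apply_moves:
  rows:
    - {"hand":-1,"delta_pos":[0,0,-40],"yaw":0}
    - {"hand":-1,"delta_pos":[0,0,-75],"yaw":0}
    - {"hand":-1,"delta_pos":[191,93,-76],"yaw":-1.576}
    - {"hand":-1,"delta_pos":[191,93,-76],"yaw":-1.576}
    - {"hand":-1,"delta_pos":[191,93,-76],"yaw":-1.576}
    - {"hand":-1,"delta_pos":[191,93,-76],"yaw":-1.576}
    - {"hand":-1,"delta_pos":[191,93,-76],"yaw":-1.576}
    - {"hand":-1,"delta_pos":[191,93,-76],"yaw":-1.576}
    - {"hand":-1,"delta_pos":[191,93,-76],"yaw":-1.576}
    - {"hand":-1,"delta_pos":[191,93,-76],"yaw":-1.576}
    - {"hand":-1,"delta_pos":[191,93,-76],"yaw":-1.576}
    - {"hand":-1,"delta_pos":[191,93,-76],"yaw":-1.576}

```text
clock: 9.5
position: [438.6, 228.0, 108.6]
ee_rot: [0.807, -0.59, 0.0, -0.001]
contact_force: [-0.5, 0.1, -1.1]
gripper_width: 24.8
grasp_force: 59.4
```

```bash
python3 plan.py  438 228.5 110 36 / 438 228.5 34 36
```

```text
t 9.5 p [438.6 228.  108.6] phi 17.7 z [ 0.001  0.001 -1.   ] j6 -0.5 w 24.8 F 59.4 [-0.5  0.1 -1.1]
delta [-0.6  0.4 -1.4] yaw -0.32 alt 2.822
delta [-0.6  0.5 74.6] yaw -0.32 alt 2.822
```

Call:
apply_moves:
  rows:
    - {"hand":-1,"delta_pos":[-1,0,0],"yaw":-0.32}
    - {"hand":-1,"delta_pos":[-1,0,0],"yaw":-0.32}
    - {"hand":-1,"delta_pos":[-1,0,0],"yaw":-0.32}
    - {"hand":-1,"delta_pos":[-1,0,30],"yaw":-0.32}
    - {"hand":-1,"delta_pos":[-1,0,55],"yaw":-0.32}
    - {"hand":-1,"delta_pos":[-1,0,70],"yaw":-0.32}
    - {"hand":-1,"delta_pos":[-1,0,76],"yaw":-0.32}
    - {"hand":-1,"delta_pos":[-1,0,76],"yaw":-0.32}
    - {"hand":0.2,"delta_pos":[-1,0,76],"yaw":-0.32}
    - {"hand":0.2,"delta_pos":[-1,0,76],"yaw":-0.32}
    - {"hand":0.2,"delta_pos":[-1,0,76],"yaw":-0.32}
    - {"hand":0.2,"delta_pos":[-1,0,76],"yaw":-0.32}

```text
clock: 10.5
position: [438.6, 229.0, 32.2]
ee_rot: [0.89, -0.457, 0.0, -0.0]
contact_force: [0.7, -0.6, 0.7]
gripper_width: 51.1
grasp_force: 0.0
```

```bash
python3 plan.py  438 228.5 160 90 / 440 113 160 90
```

```text
t 10.5 p [438.6 229.   32.2] phi 35.6 z [ 0.  0. -1.] j6 -0.19 w 51.1 F 0.0 [ 0.7 -0.6  0.7]
delta [   0.     0.7 -127.8] yaw -0.949 alt 2.193
delta [  95.1   66.4 -127.9] yaw -0.949 alt 2.193
```

Call:
apply_moves:
  rows:
    - {"hand":0.4,"delta_pos":[0,0,-40],"yaw":0}
    - {"hand":1,"delta_pos":[0,0,-80],"yaw":0}
    - {"hand":1,"delta_pos":[0,0,-118],"yaw":-0.2}
    - {"hand":1,"delta_pos":[97,66,-128],"yaw":-0.949}
    - {"hand":1,"delta_pos":[97,66,-128],"yaw":-0.949}
    - {"hand":1,"delta_pos":[97,66,-128],"yaw":-0.949}
    - {"hand":1,"delta_pos":[97,66,-128],"yaw":-0.949}
    - {"hand":1,"delta_pos":[97,66,-128],"yaw":-0.949}
    - {"hand":1,"delta_pos":[97,66,-128],"yaw":-0.949}
    - {"hand":1,"delta_pos":[97,66,-128],"yaw":-0.949}
    - {"hand":1,"delta_pos":[97,66,-128],"yaw":-0.949}
    - {"hand":1,"delta_pos":[97,66,-128],"yaw":-0.949}

```text
clock: 11.5
position: [441.3, 111.5, 160.0]
ee_rot: [1.0, -0.001, -0.0, 0.0]
contact_force: [0.7, 0.9, -0.0]
gripper_width: 85.1
grasp_force: 0.0
```

```bash
python3 plan.py 437 112 55 90;  python3 - <<'E'
from h import *
im=imaging.get_image("wrist"); save(im,"w3.png")
for n,z in (("cup",0),("crayon",16)):
    for r in nets.pinpoint("wrist",n)[:1]: print(n,r, wplane(im,r["location"],z))
E
```

```text
t 11.5 p [441.3 111.5 160. ] phi 89.9 z [-0. -0. -1.] j6 0.96 w 85.1 F 0.0 [ 0.7  0.9 -0. ]
delta [ -4.2  -0.5 105. ] yaw -0.003 alt 3.139
cup {'location': [224.3, 322.8], 'score': 0.7} [442.24495774 110.2383962    0.        ]
crayon {'location': [234.7, 169.5], 'score': 0.7} [439.2862848  229.51007066  16.        ]
```

View pics/w3.png

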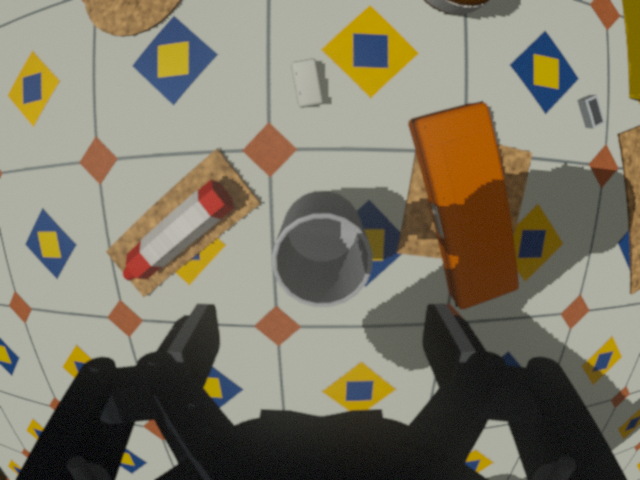

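The crayon lies on the narrow mat, and the cup stands parked with its rim at (322,260). I'll measure the cup centre.

Run:
```python
from h import *
im=imaging.get_image("wrist")
print([wplane(im,p,75)[:2].round(1) for p in [(260,273),(260,372),(214,322),(306,322)]])
```

```text
[array([441.7, 139.8]), array([441.6,  81.9]), array([469.2, 111.2]), array([411.4, 111.2])]
```

Call:
apply_moves:
  rows:
    - {"hand":1,"delta_pos":[-2,0,40],"yaw":0}
    - {"hand":1,"delta_pos":[-2,0,75],"yaw":0}
    - {"hand":1,"delta_pos":[-2,0,105],"yaw":0}
    - {"hand":1,"delta_pos":[-2,0,105],"yaw":0}
    - {"hand":-1,"delta_pos":[-2,0,105],"yaw":0}
    - {"hand":-1,"delta_pos":[-2,0,105],"yaw":0}
    - {"hand":-1,"delta_pos":[-2,0,105],"yaw":0}
    - {"hand":-1,"delta_pos":[-2,0,105],"yaw":0}
    - {"hand":-1,"delta_pos":[-2,0,105],"yaw":0}
    - {"hand":-1,"delta_pos":[-2,0,105],"yaw":0}
    - {"hand":-1,"delta_pos":[-2,0,65],"yaw":0}
    - {"hand":-1,"delta_pos":[-2,0,25],"yaw":0}

```text
clock: 12.7
position: [437.7, 110.6, 134.5]
ee_rot: [1.0, -0.0, -0.003, 0.002]
contact_force: [1.5, 2.1, -1.1]
gripper_width: 58.8
grasp_force: 65.8
```

```bash
python3 plan.py 649 262 135 90 / 649 262 60 90
```

```text
t 12.7 p [437.7 110.6 134.5] phi 90.0 z [-0.006 -0.004 -1.   ] j6 0.96 w 58.8 F 65.8 [ 1.5  2.1 -1.1]
delta [ 211.2 -151.4   -2.4] yaw -0.0 alt 3.141
delta [ 211.7 -151.7   72.6] yaw -0.0 alt 3.141
```

Call:
apply_moves:
  rows:
    - {"hand":-1,"delta_pos":[210,-151,0],"yaw":0}
    - {"hand":-1,"delta_pos":[210,-151,0],"yaw":0}
    - {"hand":-1,"delta_pos":[210,-151,0],"yaw":0}
    - {"hand":-1,"delta_pos":[210,-151,0],"yaw":0}
    - {"hand":-1,"delta_pos":[210,-151,0],"yaw":0}
    - {"hand":-1,"delta_pos":[210,-151,0],"yaw":0}
    - {"hand":-1,"delta_pos":[210,-151,0],"yaw":0}
    - {"hand":-1,"delta_pos":[210,-151,35],"yaw":0}
    - {"hand":-1,"delta_pos":[210,-151,60],"yaw":0}
    - {"hand":-1,"delta_pos":[210,-151,72],"yaw":0}
    - {"hand":-1,"delta_pos":[210,-151,76],"yaw":0}
    - {"hand":-1,"delta_pos":[210,-151,76],"yaw":0}

```text
clock: 13.7
position: [648.8, 262.4, 60.8]
ee_rot: [1.0, 0.0, -0.0, 0.0]
contact_force: [-1.2, -1.1, 1.7]
gripper_width: 59.0
grasp_force: 64.6
```

Call:
apply_moves:
  rows:
    - {"hand":1,"delta_pos":[0,0,0],"yaw":0}
    - {"hand":1,"delta_pos":[0,0,0],"yaw":0}
    - {"hand":1,"delta_pos":[0,0,0],"yaw":0}
    - {"hand":1,"delta_pos":[0,0,0],"yaw":0}
    - {"hand":1,"delta_pos":[0,0,-40],"yaw":0}
    - {"hand":1,"delta_pos":[0,0,-80],"yaw":0}
    - {"hand":1,"delta_pos":[0,0,-120],"yaw":0}
    - {"hand":1,"delta_pos":[0,0,-130],"yaw":0}

```text
clock: 14.37
position: [652.6, 263.9, 197.9]
ee_rot: [1.0, 0.001, 0.006, -0.003]
contact_force: [0.0, 0.7, 1.6]
gripper_width: 85.5
grasp_force: 0.0
```

```bash
python3 plan.py 464 -240 170 60 / 464 -240 180 113
python3 - <<'E'
from h import *
im=imaging.get_image("wrist"); save(im,"w4.png")
print(read_state()["joints"].round(2))
for n,z in (("cup",4),("mat_round",0)):
    for r in nets.pinpoint("wrist",n)[:1]: print(n,r, wplane(im,r["location"],z))
    t=imaging.get_image("top")
    for r in nets.pinpoint("top",n)[:1]: print(n,r, toplane(t,r["location"],z))
E
```

```text
t 14.37 p [652.6 263.9 197.9] phi 90.1 z [ 0.013  0.005 -1.   ] j6 0.96 w 85.5 F 0.0 [0.  0.7 1.6]
delta [-189.6  503.7   22.7] yaw 0.525 alt -2.617
delta [-189.5  503.7   12.7] yaw -0.4 alt 2.742
[ 0.61  0.55  0.13  0.   -1.14  0.96]
cup {'location': [221.7, 322.9], 'score': 0.7} [648.91241649 263.39372688   4.        ]
cup {'location': [180.1, 193.1], 'score': 0.82} [657.46433461 261.49077015   4.        ]
mat_round {'location': [185.8, 193.4], 'score': 0.61} [647.32547272 261.49552898   0.        ]
```

View pics/w4.png

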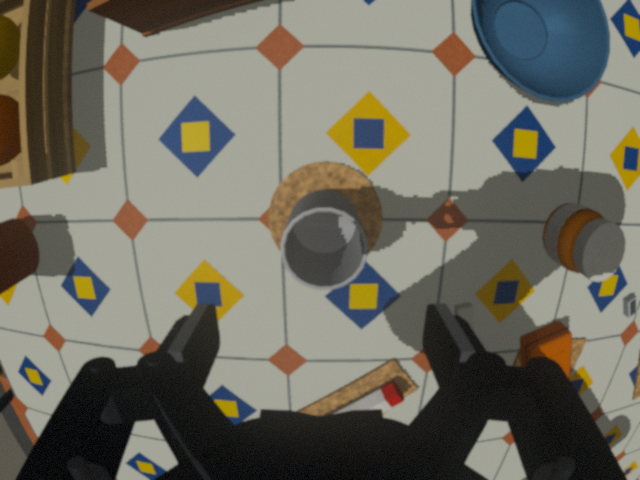

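The cup stands on the round mat; in this view the rim is at (324,247) and the mat at about (325,215). Next is the stamp.

Call:
apply_moves:
  rows:
    - {"hand":1,"delta_pos":[-187,503,12],"yaw":-0.4}
    - {"hand":1,"delta_pos":[-187,503,12],"yaw":-0.4}
    - {"hand":1,"delta_pos":[-187,503,12],"yaw":-0.4}
    - {"hand":1,"delta_pos":[-187,503,12],"yaw":-0.4}
    - {"hand":1,"delta_pos":[-187,503,12],"yaw":-0.4}
    - {"hand":1,"delta_pos":[-187,503,12],"yaw":-0.4}
    - {"hand":1,"delta_pos":[-187,503,12],"yaw":-0.4}
    - {"hand":1,"delta_pos":[-187,503,12],"yaw":-0.4}
    - {"hand":1,"delta_pos":[-187,503,12],"yaw":-0.4}
    - {"hand":1,"delta_pos":[-187,503,12],"yaw":-0.4}
    - {"hand":1,"delta_pos":[-187,503,12],"yaw":-0.4}
    - {"hand":1,"delta_pos":[-187,503,12],"yaw":-0.4}

```text
clock: 15.72
position: [473.7, -207.5, 177.0]
ee_rot: [0.98, 0.199, -0.001, -0.0]
contact_force: [1.4, -0.3, 0.3]
gripper_width: 84.9
grasp_force: 0.0
```

```bash
python3 plan.py 464 -240 170 113; python3 -c "
from h import *
print(read_state()['joints'].round(2))"
```

```text
t 15.72 p [ 473.7 -207.5  177. ] phi 113.0 z [-0.002  0.    -1.   ] j6 2.07 w 84.9 F 0.0 [ 1.4 -0.3  0.3]
delta [-21.6  26.1   7. ] yaw -0.001 alt 3.141
[-0.1   0.28 -0.37  0.   -0.93  2.07]
```

Call:
apply_moves:
  rows:
    - {"hand":1,"delta_pos":[-22,26,7],"yaw":0}
    - {"hand":1,"delta_pos":[-22,26,7],"yaw":0}
    - {"hand":1,"delta_pos":[-22,26,7],"yaw":0}

```text
clock: 15.97
position: [463.5, -240.0, 169.4]
ee_rot: [0.98, 0.197, -0.002, -0.001]
contact_force: [1.2, -0.6, 1.2]
gripper_width: 85.5
grasp_force: 0.0
```

```bash
python3 plan.py 464 -240 58 113
python3 - <<'E'
from h import *
im=imaging.get_image("wrist"); save(im,"w5.png")
for n,z in (("stamp",4),("mat_wide",0),("pencil_case",4),("mat_square",0)):
    for r in nets.pinpoint("wrist",n)[:1]: print(n,np.round(r["location"]),r["score"], wplane(im,r["location"],z))
E
```

```text
t 15.97 p [ 463.5 -240.   169.4] phi 112.7 z [-0.003  0.001 -1.   ] j6 2.13 w 85.5 F 0.0 [ 1.2 -0.6  1.2]
delta [  0.8   0.4 111.4] yaw -0.005 alt 3.136
stamp [219. 321.] 0.9 [ 466.49984694 -238.4425751     4.        ]
pencil_case [125.  70.] 0.84 [463.01239746  -0.67790226   4.        ]
```

View pics/w5.png

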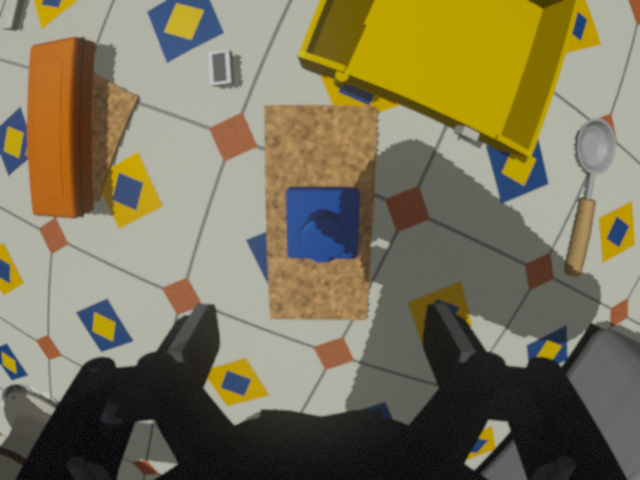

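The wrist view shows the stamp at (322,224), centred and square to the fingers on the wide mat (rows 105–318, columns 265–378). I'll grip the knob.

Call:
apply_moves:
  rows:
    - {"hand":1,"delta_pos":[1,0,40],"yaw":0}
    - {"hand":1,"delta_pos":[1,0,80],"yaw":0}
    - {"hand":1,"delta_pos":[1,0,111],"yaw":0}
    - {"hand":1,"delta_pos":[1,0,111],"yaw":0}
    - {"hand":-1,"delta_pos":[1,0,111],"yaw":0}
    - {"hand":-1,"delta_pos":[1,0,111],"yaw":0}
    - {"hand":-1,"delta_pos":[1,0,111],"yaw":0}
    - {"hand":-1,"delta_pos":[1,0,111],"yaw":0}
    - {"hand":-1,"delta_pos":[1,0,111],"yaw":0}
    - {"hand":-1,"delta_pos":[1,0,111],"yaw":0}
    - {"hand":-1,"delta_pos":[1,0,111],"yaw":0}
    - {"hand":-1,"delta_pos":[1,0,111],"yaw":0}

```text
clock: 17.22
position: [467.4, -238.4, 62.1]
ee_rot: [0.98, 0.199, 0.002, 0.001]
contact_force: [-0.4, 0.6, 7.2]
gripper_width: 29.4
grasp_force: 58.7
```

```bash
python3 plan.py 400 -125 100 113
python3 - <<'E'
from h import *
im=imaging.get_image("wrist")
P=[wplane(im,p,4)[:2].round(1) for p in [(105,265),(106,378),(318,368),(319,270)]]
E
```

```text
t 17.22 p [ 467.4 -238.4   62.1] phi 113.0 z [ 0.004 -0.001 -1.   ] j6 2.13 w 29.4 F 58.7 [-0.4  0.6  7.2]
delta [ -17.7 -130.6  -38.3] yaw -0.001 alt 3.141
```

Call:
apply_moves:
  rows:
    - {"hand":-1,"delta_pos":[0,0,-30],"yaw":0}
    - {"hand":-1,"delta_pos":[0,0,-60],"yaw":0}
    - {"hand":-1,"delta_pos":[-18,-130,-60],"yaw":0}
    - {"hand":-1,"delta_pos":[-18,-130,-60],"yaw":0}
    - {"hand":-1,"delta_pos":[-18,-130,-60],"yaw":0}
    - {"hand":-1,"delta_pos":[-18,-130,-60],"yaw":0}
    - {"hand":-1,"delta_pos":[-18,-130,-60],"yaw":0}

```text
clock: 17.85
position: [397.3, -123.9, 120.7]
ee_rot: [0.98, 0.2, 0.001, -0.0]
contact_force: [0.7, -1.0, -0.7]
gripper_width: 29.8
grasp_force: 59.8
```

```bash
python3 plan.py 400 -125 60 113
python3 - <<'E'
from h import *
im=imaging.get_image("scene"); 
a=cv2.resize(im["pixels"][180:340,120:330],None,fx=2,fy=2); b=imaging.get_image("wrist")["pixels"][200:480,150:500]
o=np.zeros((320,770,3),np.uint8); o[:,:420]=a; o[:280,420:]=b
cv2.imwrite("pics/s6.png",o[:,:,::-1])
E
```

```text
t 17.85 p [ 397.3 -123.9  120.7] phi 113.1 z [ 0.001  0.    -1.   ] j6 1.88 w 29.8 F 59.8 [ 0.7 -1.  -0.7]
delta [ 2.   2.  60.7] yaw 0.002 alt -3.139
```

View pics/s6.png

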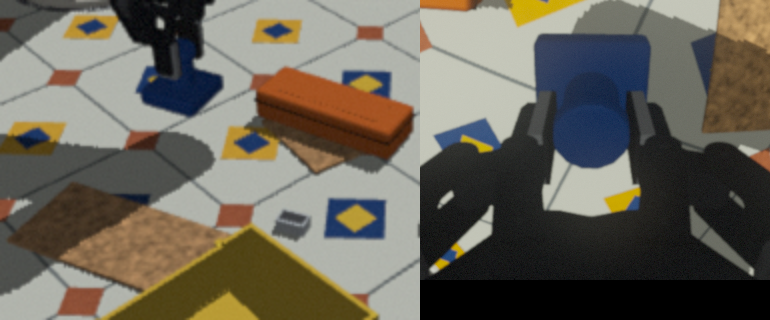

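The stamp is held by the knob with its base roughly level in both views. I'll park it.

Call:
apply_moves:
  rows:
    - {"hand":-1,"delta_pos":[2,2,30],"yaw":0}
    - {"hand":-1,"delta_pos":[2,2,50],"yaw":0}
    - {"hand":-1,"delta_pos":[2,2,58],"yaw":0}
    - {"hand":-1,"delta_pos":[2,2,62],"yaw":0}
    - {"hand":-1,"delta_pos":[2,2,62],"yaw":0}
    - {"hand":1,"delta_pos":[2,2,62],"yaw":0}
    - {"hand":1,"delta_pos":[2,2,62],"yaw":0}
    - {"hand":1,"delta_pos":[2,2,62],"yaw":0}
    - {"hand":1,"delta_pos":[2,2,62],"yaw":0}
    - {"hand":1,"delta_pos":[2,2,20],"yaw":0}
    - {"hand":1,"delta_pos":[2,2,-20],"yaw":0}
    - {"hand":1,"delta_pos":[2,2,-50],"yaw":0}

```text
clock: 18.95
position: [402.1, -126.6, 172.4]
ee_rot: [0.98, 0.199, 0.001, 0.0]
contact_force: [1.3, 0.4, 0.5]
gripper_width: 85.2
grasp_force: 0.0
```

```bash
python3 plan.py 459 -1 170 108
python3 - <<'E'
from h import *
im=imaging.get_image("wrist"); t=imaging.get_image("top")
print(read_state()["joints"].round(2))
for n,z in (("stamp",0),("pencil_case",4),("mat_square",0),("mat_wide",0)):
    for c,f,i in (("wrist",wplane,im),("top",toplane,t)):
        for r in nets.pinpoint(c,n)[:1]: print(c,n,np.round(r["location"]),r["score"], f(i,r["location"],z).round())
hsv=cv2.cvtColor(t["pixels"],cv2.COLOR_RGB2HSV)
k=cv2.inRange(hsv,np.array((100,180,60)),np.array((125,255,255))); print(k[290:345,370:420].sum()/255)
E
```

```text
t 18.95 p [ 402.1 -126.6  172.4] phi 113.0 z [ 0.002 -0.001 -1.   ] j6 1.89 w 85.2 F 0.0 [1.3 0.4 0.5]
delta [101.4 -93.4   2.4] yaw 0.087 alt -3.055
[ 0.08  0.12 -0.59  0.   -0.85  1.89]
wrist stamp [226. 322.] 0.92 [ 399. -129.    0.]
top stamp [281. 454.] 0.62 [ 464. -231.    0.]
wrist pencil_case [ 96. 201.] 0.78 [461.  -1.   4.]
top pencil_case [283. 330.] 0.89 [461.  -1.   4.]
top mat_square [285. 332.] 0.75 [458.  -5.   0.]
wrist mat_wide [206. 472.] 0.91 [ 465. -238.    0.]
top mat_wide [282. 458.] 0.91 [ 463. -238.    0.]
0.0
```

Call:
apply_moves:
  rows:
    - {"hand":1,"delta_pos":[102,-93,2],"yaw":0.087}
    - {"hand":1,"delta_pos":[102,-93,2],"yaw":0.087}
    - {"hand":1,"delta_pos":[102,-93,2],"yaw":0.087}
    - {"hand":1,"delta_pos":[102,-93,2],"yaw":0.087}
    - {"hand":1,"delta_pos":[102,-93,2],"yaw":0.087}
    - {"hand":1,"delta_pos":[102,-93,2],"yaw":0.087}

```text
clock: 19.95
position: [458.7, -0.6, 167.0]
ee_rot: [0.988, 0.157, -0.001, 0.0]
contact_force: [0.7, -0.3, -0.4]
gripper_width: 86.0
grasp_force: 0.0
```

```bash
python3 plan.py 460 -1 32 108
python3 - <<'E'
from h import *
im=imaging.get_image("wrist"); save(im,"w7.png")
for n,z in (("pencil_case",4),("mat_square",0)):
    for r in nets.pinpoint("wrist",n)[:1]: print(n,np.round(r["location"]),r["score"], wplane(im,r["location"],z))
E
```

```text
t 19.95 p [458.7  -0.6 167. ] phi 108.0 z [-0.002 -0.001 -1.   ] j6 1.53 w 86.0 F 0.0 [ 0.7 -0.3 -0.4]
delta [  1.5   0.8 135. ] yaw 0.0 alt -3.141
pencil_case [221. 321.] 0.9 [ 4.61344125e+02 -7.56468648e-02  4.00000000e+00]
```

View pics/w7.png

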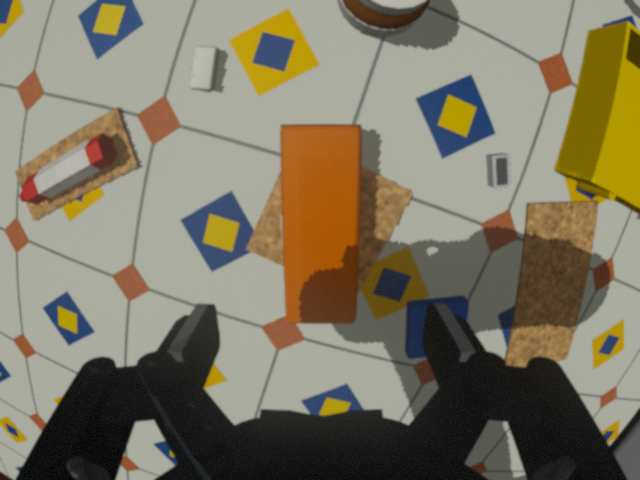

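The wrist view shows the case squarely centred between the fingers (columns 281–360), with the stamp clear to the lower right at (437,325). I'll grip it.

Call:
apply_moves:
  rows:
    - {"hand":1,"delta_pos":[1,1,40],"yaw":0}
    - {"hand":1,"delta_pos":[1,1,80],"yaw":0}
    - {"hand":1,"delta_pos":[1,1,115],"yaw":0}
    - {"hand":1,"delta_pos":[1,1,135],"yaw":0}
    - {"hand":1,"delta_pos":[1,1,135],"yaw":0}
    - {"hand":-1,"delta_pos":[1,1,135],"yaw":0}
    - {"hand":-1,"delta_pos":[1,1,135],"yaw":0}
    - {"hand":-1,"delta_pos":[1,1,135],"yaw":0}
    - {"hand":-1,"delta_pos":[1,1,135],"yaw":0}
    - {"hand":-1,"delta_pos":[1,1,135],"yaw":0}
    - {"hand":-1,"delta_pos":[1,1,135],"yaw":0}

```text
clock: 21.02
position: [461.7, -1.4, 34.9]
ee_rot: [0.988, 0.156, 0.002, -0.0]
contact_force: [-1.4, -0.7, 8.5]
gripper_width: 54.1
grasp_force: 64.8
```

```bash
python3 plan.py 463 -238 135 112
```

```text
t 21.02 p [461.7  -1.4  34.9] phi 108.0 z [ 0.004  0.001 -1.   ] j6 1.53 w 54.1 F 64.8 [-1.4 -0.7  8.5]
delta [ -71.3  225.5 -100.3] yaw -0.07 alt 3.071
```

Call:
apply_moves:
  rows:
    - {"hand":-1,"delta_pos":[0,0,-40],"yaw":0}
    - {"hand":-1,"delta_pos":[0,0,-80],"yaw":0}
    - {"hand":-1,"delta_pos":[0,0,-105],"yaw":0}
    - {"hand":-1,"delta_pos":[-72,225,-105],"yaw":-0.07}
    - {"hand":-1,"delta_pos":[-72,225,-105],"yaw":-0.07}
    - {"hand":-1,"delta_pos":[-72,225,-105],"yaw":-0.07}
    - {"hand":-1,"delta_pos":[-72,225,-105],"yaw":-0.07}
    - {"hand":-1,"delta_pos":[-72,225,-105],"yaw":-0.07}
    - {"hand":-1,"delta_pos":[-72,225,-105],"yaw":-0.07}
    - {"hand":-1,"delta_pos":[-72,225,-105],"yaw":-0.07}
    - {"hand":-1,"delta_pos":[-72,225,-105],"yaw":-0.07}
    - {"hand":-1,"delta_pos":[-72,225,-105],"yaw":-0.07}

```text
clock: 22.02
position: [460.7, -237.7, 138.2]
ee_rot: [0.982, 0.19, 0.0, -0.0]
contact_force: [-0.7, 0.6, -0.9]
gripper_width: 54.3
grasp_force: 64.2
```

```bash
python3 plan.py 463 -238 34 112
```

```text
t 22.02 p [ 460.7 -237.7  138.2] phi 111.9 z [ 0.  0. -1.] j6 2.12 w 54.3 F 64.2 [-0.7  0.6 -0.9]
delta [  2.    1.2 104.2] yaw -0.002 alt 3.14
```

Call:
apply_moves:
  rows:
    - {"hand":-1,"delta_pos":[2,0,40],"yaw":0}
    - {"hand":-1,"delta_pos":[2,0,75],"yaw":0}
    - {"hand":-1,"delta_pos":[2,0,95],"yaw":0}
    - {"hand":-1,"delta_pos":[2,0,104],"yaw":0}
    - {"hand":-1,"delta_pos":[2,0,104],"yaw":0}
    - {"hand":1,"delta_pos":[2,0,104],"yaw":0}
    - {"hand":1,"delta_pos":[2,0,104],"yaw":0}
    - {"hand":1,"delta_pos":[2,0,104],"yaw":0}
    - {"hand":1,"delta_pos":[2,0,104],"yaw":0}
    - {"hand":1,"delta_pos":[2,0,65],"yaw":0}
    - {"hand":1,"delta_pos":[2,0,25],"yaw":0}
    - {"hand":1,"delta_pos":[2,0,-30],"yaw":0}

```text
clock: 23.02
position: [462.3, -237.0, 155.2]
ee_rot: [0.982, 0.19, -0.001, -0.001]
contact_force: [1.2, -0.5, 0.1]
gripper_width: 85.6
grasp_force: 0.0
```

```bash
python3 plan.py 400 -127 165 113
python3 - <<'E'
from h import *
im=imaging.get_image("wrist"); t=imaging.get_image("top"); save(im,"w8.png")
for n,z in (("stamp",0),("pencil_case",4),("mat_square",0),("mat_wide",0)):
    for c,f,i in (("wrist",wplane,im),("top",toplane,t)):
        for r in nets.pinpoint(c,n)[:1]: print(c,n,np.round(r["location"]),r["score"], f(i,r["location"],z).round())
E
```

```text
t 23.02 p [ 462.3 -237.   155.2] phi 112.0 z [-0.003  0.    -1.   ] j6 2.12 w 85.6 F 0.0 [ 1.2 -0.5  0.1]
delta [ -16.7 -125.3   -9.5] yaw -0.018 alt 3.124
wrist stamp [247. 168.] 0.76 [ 400. -126.    0.]
wrist pencil_case [228. 322.] 0.85 [ 463. -237.    4.]
wrist mat_square [127.  70.] 0.78 [466.  -7.   0.]
```

View pics/w8.png

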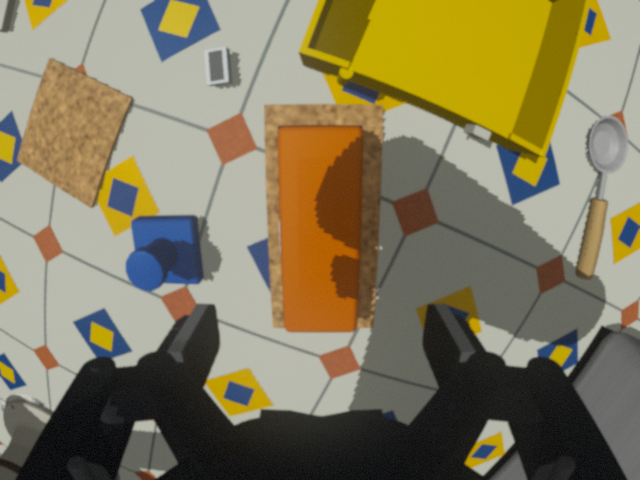

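The case lies along the wide mat (rows 105–327, columns 266–382), and the stamp stands at (165,248). The square mat at (75,133) is empty. Now the stamp.

Call:
apply_moves:
  rows:
    - {"hand":1,"delta_pos":[-17,-125,-10],"yaw":-0.018}
    - {"hand":1,"delta_pos":[-17,-125,-10],"yaw":-0.018}
    - {"hand":1,"delta_pos":[-17,-125,-10],"yaw":-0.018}
    - {"hand":1,"delta_pos":[-17,-125,-10],"yaw":-0.018}
    - {"hand":1,"delta_pos":[-17,-125,-10],"yaw":-0.018}
    - {"hand":1,"delta_pos":[-17,-125,-10],"yaw":-0.018}

```text
clock: 24.02
position: [401.0, -127.5, 164.6]
ee_rot: [0.98, 0.2, 0.0, 0.0]
contact_force: [0.0, -0.2, 0.2]
gripper_width: 85.8
grasp_force: 0.0
```

```bash
python3 - <<'E'
from h import *
im=imaging.get_image("wrist"); t=imaging.get_image("top")
for n,z in (("stamp",0),("mat_square",0)):
    for c,f,i in (("wrist",wplane,im),("top",toplane,t)):
        for r in nets.pinpoint(c,n)[:1]: print(c,n,np.round(r["location"]),r["score"], f(i,r["location"],z).round(1))
for i,c in ((im,"w"),(t,"t")):
    hsv=cv2.cvtColor(i["pixels"],cv2.COLOR_RGB2HSV); k=cv2.inRange(hsv,np.array((8,60,50)),np.array((19,190,215)))
    if c=="t":
        o=k*0; o[240:330,295:372]=k[240:330,295:372]; o=cv2.morphologyEx(o,cv2.MORPH_OPEN,np.ones((5,5))); rect(i,o,4,"square top")
E
python3 plan.py 400 -127 56 113
```

```text
wrist stamp [225. 320.] 0.73 [ 400.  -126.9    0. ]
wrist mat_square [ 93. 206.] 0.87 [463.1  -6.2   0. ]
top mat_square [282. 331.] 0.96 [462.1  -2.5   0. ]
square top c 489.6 -9.0 size 102.0 50.1 long axis deg 90.0 circ 485 -8 54.2
t 24.32 p [ 400.8 -128.3  164.2] phi 112.9 z [-0.001 -0.    -1.   ] j6 1.89 w 85.3 F 0.0 [ 0.  -0.6 -0.1]
delta [-1.000e-01 -1.500e+00  1.082e+02] yaw -0.002 alt 3.14
```

Call:
apply_moves:
  rows:
    - {"hand":1,"delta_pos":[0,-1,40],"yaw":0}
    - {"hand":1,"delta_pos":[0,-1,80],"yaw":0}
    - {"hand":1,"delta_pos":[0,-1,109],"yaw":0}
    - {"hand":1,"delta_pos":[0,-1,109],"yaw":0}
    - {"hand":-1,"delta_pos":[0,-1,109],"yaw":0}
    - {"hand":-1,"delta_pos":[0,-1,109],"yaw":0}
    - {"hand":-1,"delta_pos":[0,-1,109],"yaw":0}
    - {"hand":-1,"delta_pos":[0,-1,109],"yaw":0}
    - {"hand":-1,"delta_pos":[0,-1,109],"yaw":0}
    - {"hand":-1,"delta_pos":[0,-1,109],"yaw":0}
    - {"hand":-1,"delta_pos":[0,-1,70],"yaw":0}
    - {"hand":-1,"delta_pos":[0,-1,49],"yaw":0}

```text
clock: 25.32
position: [400.7, -126.8, 117.5]
ee_rot: [0.98, 0.2, 0.0, 0.0]
contact_force: [1.5, -0.6, -0.2]
gripper_width: 29.8
grasp_force: 59.8
```

```bash
python3 plan.py 462 -4.5 116 113
```

```text
t 25.32 p [ 400.7 -126.8  117.5] phi 113.0 z [ 0.001 -0.    -1.   ] j6 1.89 w 29.8 F 59.8 [ 1.5 -0.6 -0.2]
delta [104.2 -88.5   1.5] yaw 0.0 alt -3.141
```

Lifted by 60, so I'll lower it by 56 onto the mat.

Call:
apply_moves:
  rows:
    - {"hand":-1,"delta_pos":[104,-88,0],"yaw":0}
    - {"hand":-1,"delta_pos":[104,-88,0],"yaw":0}
    - {"hand":-1,"delta_pos":[104,-88,0],"yaw":0}
    - {"hand":-1,"delta_pos":[104,-88,0],"yaw":0}
    - {"hand":-1,"delta_pos":[104,-88,0],"yaw":0}
    - {"hand":-1,"delta_pos":[104,-88,25],"yaw":0}
    - {"hand":-1,"delta_pos":[104,-88,45],"yaw":0}
    - {"hand":-1,"delta_pos":[104,-88,53],"yaw":0}
    - {"hand":-1,"delta_pos":[104,-88,56],"yaw":0}
    - {"hand":-1,"delta_pos":[104,-88,56],"yaw":0}

```text
clock: 26.15
position: [460.4, -5.9, 60.0]
ee_rot: [0.98, 0.199, -0.001, 0.0]
contact_force: [0.0, 0.2, -0.9]
gripper_width: 30.0
grasp_force: 62.2
```

Call:
apply_moves:
  rows:
    - {"hand":1,"delta_pos":[0,0,0],"yaw":0}
    - {"hand":1,"delta_pos":[0,0,0],"yaw":0}
    - {"hand":1,"delta_pos":[0,0,0],"yaw":0}
    - {"hand":1,"delta_pos":[0,0,0],"yaw":0}
    - {"hand":1,"delta_pos":[0,0,-40],"yaw":0}
    - {"hand":1,"delta_pos":[0,0,-80],"yaw":0}
    - {"hand":1,"delta_pos":[0,0,-120],"yaw":0}
    - {"hand":1,"delta_pos":[-60,120,-190],"yaw":0}
    - {"hand":1,"delta_pos":[-60,160,-190],"yaw":0}
    - {"hand":1,"delta_pos":[-60,200,-190],"yaw":0}
    - {"hand":1,"delta_pos":[-60,240,-190],"yaw":0}
    - {"hand":1,"delta_pos":[-60,280,-190],"yaw":0}

```text
clock: 27.15
position: [490.0, -201.7, 239.5]
ee_rot: [0.98, 0.199, 0.001, 0.0]
contact_force: [2.0, 0.2, 0.6]
gripper_width: 85.1
grasp_force: 0.0
```

```bash
python3 plan.py
python3 - <<'E'
from h import *
t=imaging.get_image("top"); save(t,"top9.png"); s=imaging.get_image("scene"); 
for a,za,b in (("cup",4,"mat_round"),("stamp",4,"mat_square"),("pencil_case",4,"mat_wide"),("crayon",16,"mat_narrow")):
    for c,i in (("top",t),("scene",s)):
        for n,z in ((a,za),(b,0)):
            for r in nets.pinpoint(c,n)[:1]: print(c,n,np.round(r["location"]),round(r["score"],2), toplane(i,r["location"],z).round(1))
cv2.imwrite("pics/crop9.png",cv2.resize(t["pixels"][150:345,150:500],None,fx=2.2,fy=2.2,interpolation=2)[:,:,::-1])
E
```

```text
t 27.15 p [ 490.  -201.7  239.5] phi 113.0 z [ 0.003 -0.    -1.   ] j6 2.06 w 85.1 F 0.0 [2.  0.2 0.6]
top cup [187. 190.] 0.98 [643.1 266.4   4. ]
top mat_round [188. 193.] 0.85 [643.5 262.1   0. ]
scene cup [234. 440.] 0.75 [653.5 245.2   4. ]
scene mat_round [192. 356.] 0.64 [419.3 249.1   0. ]
top stamp [286. 332.] 0.95 [454.6  -3.5   4. ]
top mat_square [286. 332.] 0.72 [455.4  -4.7   0. ]
scene mat_square [240. 283.] 0.73 [449.6   0.7   0. ]
scene pencil_case [299. 185.] 0.61 [ 468.9 -234.6    4. ]
scene mat_wide [303. 187.] 0.6 [ 475.5 -235.6    0. ]
top crayon [295. 201.] 0.88 [438.5 231.8  16. ]
top mat_narrow [295. 205.] 0.94 [439.6 229.1   0. ]
scene crayon [192. 356.] 0.88 [439.3 226.5  16. ]
scene mat_narrow [200. 356.] 0.57 [443.9 224.5   0. ]
```

View pics/crop9.png

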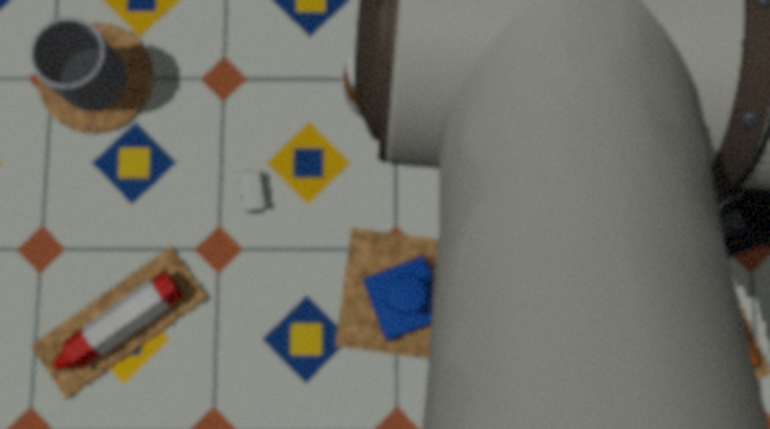

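The crayon, cup and stamp all look placed, but the arm hides part of the scene. I'll retreat to verify.

Call:
apply_moves:
  rows:
    - {"hand":1,"delta_pos":[-240,250,-30],"yaw":0}
    - {"hand":1,"delta_pos":[-240,250,-30],"yaw":0}
    - {"hand":1,"delta_pos":[-240,250,-30],"yaw":0}
    - {"hand":1,"delta_pos":[-240,250,-30],"yaw":0}
    - {"hand":1,"delta_pos":[-240,250,-30],"yaw":0}
    - {"hand":1,"delta_pos":[-240,250,-30],"yaw":0}
    - {"hand":1,"delta_pos":[-240,250,-30],"yaw":0}
    - {"hand":1,"delta_pos":[-240,250,-30],"yaw":0}
    - {"hand":1,"delta_pos":[-240,250,-30],"yaw":0}
    - {"hand":1,"delta_pos":[-240,250,-30],"yaw":0}

```text
clock: 28.88
position: [365.0, -526.8, 266.9]
ee_rot: [0.98, 0.197, -0.0, 0.0]
contact_force: [0.2, 0.1, -0.4]
gripper_width: 85.4
grasp_force: 0.0
```

```bash
python3 plan.py
python3 - <<'E'
from h import *
t=imaging.get_image("top"); s=imaging.get_image("scene"); 
for a,za,b in (("cup",4,"mat_round"),("stamp",4,"mat_square"),("pencil_case",4,"mat_wide"),("crayon",16,"mat_narrow")):
    for c,i in (("top",t),("scene",s)):
        for n,z in ((a,za),(b,0)):
            for r in nets.pinpoint(c,n)[:1]: print(c,n,np.round(r["location"]),round(r["score"],2), toplane(i,r["location"],z).round(1))
cv2.imwrite("pics/crop10.png",cv2.resize(t["pixels"][150:345,150:500],None,fx=2.2,fy=2.2,interpolation=2)[:,:,::-1])
E
```

```text
t 28.88 p [ 365.  -526.8  266.9] phi 112.7 z [-0.001 -0.    -1.   ] j6 2.68 w 85.4 F 0.0 [ 0.2  0.1 -0.4]
top cup [181. 190.] 0.59 [655.7 268.1   4. ]
top mat_round [184. 195.] 0.84 [650.1 258.    0. ]
scene cup [233. 440.] 0.56 [652.7 249.6   4. ]
scene mat_round [232. 441.] 0.85 [649.7 257.9   0. ]
top stamp [284. 332.] 0.55 [459.2  -4.4   4. ]
top mat_square [281. 332.] 0.9 [464.6  -4.    0. ]
scene stamp [243. 286.] 0.7 [465.3  -4.4   4. ]
scene mat_square [241. 284.] 0.62 [452.9   0.7   0. ]
top pencil_case [284. 459.] 0.94 [ 458.9 -237.3    4. ]
top mat_wide [282. 458.] 0.93 [ 463.5 -237.7    0. ]
scene pencil_case [297. 185.] 0.82 [ 464.3 -231.8    4. ]
scene mat_wide [301. 185.] 0.64 [ 470.2 -235.9    0. ]
top crayon [298. 200.] 0.75 [432.6 233.1  16. ]
top mat_narrow [294. 207.] 0.81 [440.  225.8   0. ]
scene crayon [195. 354.] 0.8 [444.2 216.2  16. ]
scene mat_narrow [200. 356.] 0.81 [443.9 221.9   0. ]
```

View pics/crop10.png

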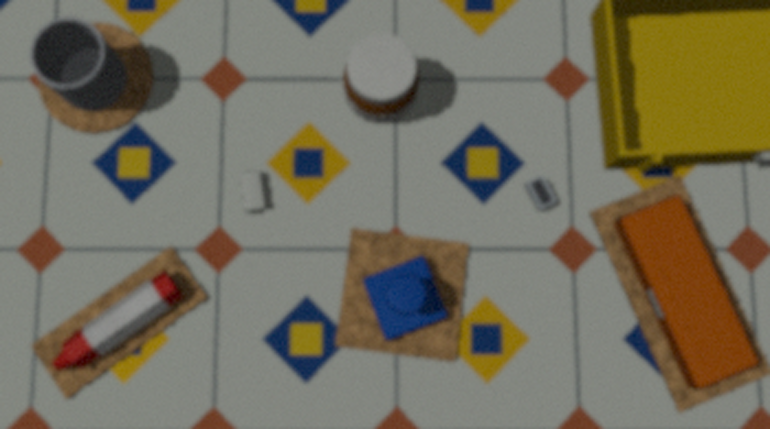

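Everything shows in this view. I'll do a final numeric check from the outlines.

Run:
```python
from h import *
t=imaging.get_image("top")
f=lambda pts,z:np.array([toplane(t,(150+y/2.2-.3,150+x/2.2-.3),z)[:2] for x,y in pts])
c=lambda n,pts,z:print(n,f(pts,z).mean(0).round(1))
c("cup rim",[(32,55),(105,55),(68,19),(68,91)],79)
for n,z in ((("square",[(352,230),(468,242),(458,359),(337,347)]),4),(("stamp",[(364,290),(430,256),(447,319),(387,340)]),20),(("case",[(615,222),(683,194),(763,362),(698,388)]),36),(("wide",[(591,214),(680,178),(773,370),(684,409)]),4),(("narrow",[(174,248),(209,295),(68,397),(35,350)]),4)): c(*n,z)
a=f([(174,287),(60,362)],16); d=a[1]-a[0]; L=np.linalg.norm(d); print("crayon origin",(a[0]+d/L*55*L/115).round(1),"len",L,"ang",np.degrees(np.arctan2(d[1],d[0])))
```

```text
cup rim [643.5 261.2]
square [460.4  -6.3]
stamp [453.3  -8.5]
case [ 461. -235.]
wide [ 462.9 -238.8]
narrow [437.1 227.6]
crayon origin [435.9 226.3] len 108.63295635496151 ang 124.01938527629049
```

```bash
python3 -c "
from h import *
print(workorder.job_done())"
```

```text
the job is handed in; nothing more can be done
None
```

All four things are on their own mats, each measured within about 8 mm of the mat's centre (limit 15 mm). The jam jar was left alone, and the job was handed in at about 29 s; no verdict came back.

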